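# Seat the blue pencil caddy on its keyed post

## Robot

A 6-joint arm with a two-finger parallel gripper is mounted at the origin on the work surface. World frame = base frame: x ahead of the robot, y to its left, z up, the work surface at z = 0. Lengths are in m, angles in degrees, forces in N, time in s.
With the tool pointing down it reaches from about 0.35 to 0.875 m from the base axis. Payload 4.2 kg.
Tool frame: the origin (TCP) lies midway between the tips of the shut fingers; the grasp point (between the pads) lies 19 mm behind it; z points along the fingers, y is the direction in which the jaws open and shut (so a half turn about z gives the same grasp; the last joint's range is limited). The gripper opens to 87 mm and grips with 3 to 60 N. Pads are 19 mm wide; open, the fingers measure 117 mm over their backs; the gripper's body (75 mm by 190 mm) begins 51 mm behind the grasp point.
Start: joints at [-55.141, 22.042, 0.453, 0, -68.411, -14.817], TCP at [0.214, -0.587, 0.223] pointing down, gripper open.
Joint ranges: [-179.83, 179.83], [-69.29, 118.12], [-61.27, 80.66], [-181.25, 117.63], [-171.15, -9.14], [-177.46, 177.46]. Speed limits (degrees/s): [159.86, 159.86, 180, 180, 180, 180].

## Interface

Orientations are given as a 3x3 rotation matrix whose columns are the frame's x, y, z axes.
In Python, from station import r gives the robot as it stands.
- The arm moves only by the tool servo_tool, never from a script. Its arguments are lists of equal length, an entry for each row: "slide": the shift along the world's x, y, z in units of 60 mm (1.0 is 60 mm), a list of three; "twist": the turn, a rotation vector about the world's x, y, z in units of 6 degrees (1.0 is 6 degrees), a list of three; "gripper": the closure, from 0 (fully open) to 1 (shut). In form: {"slide": [[x, y, z], ...], "twist": [[wx, wy, wz], ...], "gripper": [gripper, ...]}. A call has 1 to 12 rows; each row shifts and turns the commanded pose from where the row before left it; what a row does not reach is not made up. A row lasts 1/8 s, in which the tool goes at most 62.5 mm and 10.7 degrees, less where a joint would pass 70% of its speed; a pose out of reach is approached as far as the arm can. A call is refused whole if a number of a shift passes 1 or a number of a turn 1, either way. A call with a gripper value outside its range is refused whole. The fingers move at their own pace and stop on an object; the grip force is fixed at half the most. Time passes only in rows, so rows that do not move let the fingers close. It gives the time, the measured TCP pose, the force and the opening at its end, in the units of the state.
- r.sense(): the state, without advancing time (a new reading comes with each control period).
- r.capture(name): name is "side" or "top"; returns a dict with "image" (420x560x3 uint8, blue, green, red), "intrinsics" (3x3 intrinsics, pixels), "R" (3x3) and "t" (3): a world point X has camera coordinates R X + t. Camera axes: x right, y down, z forward; pixel columns grow to the right and rows downward; lengths in m; the calibration is good to about 2 mm. A picture is of the moment at which its call begins. There is no depth.
- r.finish_job(): hands the job in, once; it reports no verdict.
The state is a dict: "time_s": time; "joints": joint angles; "joint_velocities": joint speeds; "effort": joint torques, N m; "tcp_pos": TCP position; "ee_rot": TCP orientation; "wrist_force": force on the tool from outside, world axes, zero at the start; "moment": the same for the moment, N m; "gripper_width": opening from 0.0 (shut) to 1.0 (fully open).
Only numpy, scipy, OpenCV 4.12 (cv2) and the standard library are available. Lean on these libraries where they do the work, as an engineer would, in place of code of your own. Each camera call takes 0.05 s, during which the arm holds its last target.

## Task

The blue pencil caddy is sitting high on the post of its organiser because it is turned out of line. Turn it by its grip bar, without taking it off the post, until its tabs drop into the keyway and it sits fully down, then let go. Leave the green organiser as it is.

Things in the scene. Friction and masses are not known exactly. Their poses are not given: they have to be found in the camera images.
- caddy_blue: blue pencil caddy, disc 124 mm wide, origin at its underside's centre, z up; four cups to z 36 mm; grip bar on the hub, 50 mm along x, 16 along y, z 46 to 84 mm, yellow line on top. Two tabs below, 14 mm deep, along +x and -x under the yellow stripes. About 0.2 kg, loose; starts with origin 50 mm above the desk, drops by itself to 36 once in line. Turns either way; a half turn changes nothing.
- base_blue: white base of the blue caddy, 170 mm wide, 12 thick, origin at its underside's centre on the desk, z up; fixed, does not turn. Grey post: shoulder 68 mm wide, top at z 36 mm, then a pin 18 mm wide to z 76 mm inside the caddy's hub. Keyway: slot 21 mm wide along x across the whole shoulder, shown by two yellow rim marks. Tabs drop in when the caddy's x axis is within 10 degrees of it, either way round.
- caddy_green: green caddy of the same shape and size, origin at the centre of its disc's underside, on its own white base and post, already fully down (origin 36 mm above the desk). Not to be disturbed.
There are look-alikes about, which are no part of the job. What is shaped like the base_blue but brown or pink is not meant.

How it is judged:
By the outcome, as a careful person would: the job done as asked, in the order asked, and still so for the second after the job is handed in, with the robot touching nothing.
It also fails if it takes over 29 s, if anything falls off the work surface, if the arm or the gripper's body presses on something with over 40 N, if the wrist force passes 120 N, or if a joint passes its speed limit or range.

## Working session

There is one attempt and no reset: what is moved stays moved. The work goes in short steps, Python scripts to look and compute and a tool call to move; the robot and the scene stay as the last step left them, time stands still between calls to the robot, and variables do not carry over. Pictures are saved under pics/ and viewed, and the job is handed in when it is done.

Besides the shell and the picture viewer there is one more tool, called after "Request:" in YAML: its name, and indented under it one key for each argument. servo_tool: Moves the arm, as the interface text tells. Its arguments: {"type":"object","properties":{"slide":{"type":"array","items":{"type":"array","items":{"type":"number"}}},"twist":{"type":"array","items":{"type":"array","items":{"type":"number"}}},"gripper":{"type":"array","items":{"type":"number"}}},"required":["slide","twist","gripper"]}

```bash
mkdir -p pics
python3 - <<'E'
from station import r
import cv2,pickle
d={}
for n in("top","side"):
    c=r.capture(n);d[n]=c;cv2.imwrite(f"pics/{n}0.png",c["image"])
    print(n,c["intrinsics"],c["R"],c["t"])
pickle.dump(d,open("c0.pkl","wb"));print(r.sense())
E
```

```text
top [[456.79046804   0.         281.74968292]
 [  0.         456.79046804 212.56484361]
 [  0.           0.           1.        ]] [[ 0.01729512 -0.99976218  0.01328368]
 [-0.9911815  -0.01888936 -0.13115801]
 [ 0.13137774 -0.01089814 -0.99127248]] [0.03356579 0.44552212 0.92746668]
side [[519.91471864   0.         271.59069645]
 [  0.         519.91471864 201.15923909]
 [  0.           0.           1.        ]] [[-0.87903832 -0.47668448 -0.00797089]
 [-0.22038439  0.42111569 -0.87982515]
 [ 0.42275566 -0.77164337 -0.47523065]] [0.39375335 0.15004984 1.11478306]
{'time_s': 0.1, 'joints': array([-5.51414914e+01,  2.20852927e+01,  3.87592944e-01, -2.48015660e-02,
       -6.84117321e+01, -1.48167008e+01]), 'joint_velocities': array([-0.09874729, -0.11852999,  0.2087903 ,  0.11014767,  0.05405662,
       -0.00659731]), 'effort': array([-4.49196668e-04, -3.91689670e+01,  1.87934089e+01,  4.23196390e+00,
        1.34091094e-02, -8.40211987e-05]), 'tcp_pos': array([ 0.21401959, -0.58663769,  0.22158143]), 'ee_rot': array([[-9.39497468e-01, -3.42555001e-01, -7.61332132e-04],
       [-3.42555832e-01,  9.39495754e-01,  1.79726013e-03],
       [ 9.96078611e-05,  1.94932010e-03, -9.99998095e-01]]), 'wrist_force': array([-0.22652302, -0.28915567, -0.58320611]), 'moment': array([ 0.00629046, -0.0058482 ,  0.00716728]), 'gripper_width': 0.9997654036595568}
```

View pics/top0.png

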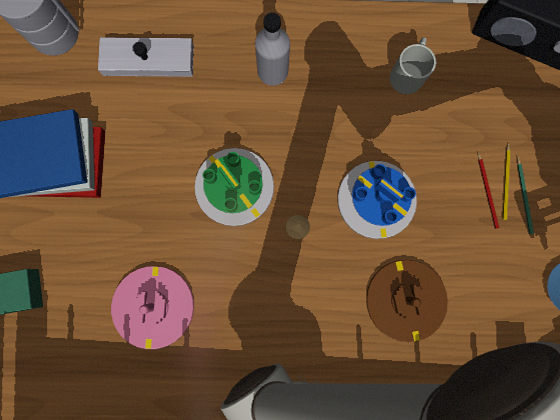

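View pics/side0.png

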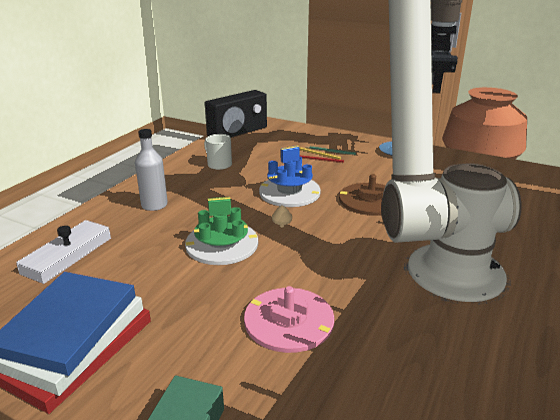

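Top-view candidates:
- Blue caddy on a white base at about (380,197).
- Green caddy at (233,185), which must not be disturbed.
- Bare pink base at (152,305) and bare brown base at (407,300), both look-alikes.
- Blue book at (40,150) and a blue dish at (555,288), neither relevant.

I choose (380,197) and will check it in a crop.

```bash
cat > h.py <<'E'
import numpy as np,cv2
def ray(c,u,v,z):
    K,R,t=map(np.array,(c["intrinsics"],c["R"],c["t"]));o=-R.T@t
    d=R.T@np.linalg.inv(K)@np.array([u,v,1.]);return o+d*(z-o[2])/d[2]
def proj(c,X):
    p=np.array(c["intrinsics"])@(np.array(c["R"])@np.array(X)+c["t"]);return p[:2]/p[2]
E
python3 - <<'E'
import pickle,cv2,numpy as np
from h import *
d=pickle.load(open("c0.pkl","rb"));c=d["top"];im=c["image"]
a=cv2.resize(im[150:250,325:430],None,fx=5,fy=5,interpolation=cv2.INTER_CUBIC)
s=cv2.resize(d["side"]["image"][140:212,250:330],None,fx=5,fy=5,interpolation=cv2.INTER_CUBIC)
out=np.zeros((500,930,3),np.uint8);out[:500,:525]=a;out[:360,530:930]=s
cv2.imwrite("pics/crop0.png",out[:, :]if 0 else cv2.resize(out,(800,430)))
hsv=cv2.cvtColor(im,cv2.COLOR_BGR2HSV)
for nm,m in(("yel",cv2.inRange(hsv,(20,120,120),(35,255,255))),("blue",cv2.inRange(hsv,(100,120,40),(125,255,255))),("white",cv2.inRange(hsv,(0,0,90),(180,40,255)))):
    m[:150]=0;m[250:]=0;m[:,:330]=0;m[:,430:]=0
    if nm=="white":
        m=cv2.morphologyEx(m|cv2.inRange(hsv,(0,0,60),(180,60,255))*0,cv2.MORPH_CLOSE,None)
    cs,_=cv2.findContours(m,cv2.RETR_EXTERNAL,cv2.CHAIN_APPROX_NONE)
    for k in cs:
        if len(k)<6: continue
        mm=np.zeros_like(m);cv2.drawContours(mm,[k],-1,255,-1);mm&=m
        ys,xs=np.nonzero(mm)
        print(nm,len(xs),xs.mean(),ys.mean(),cv2.minAreaRect(k))
        if nm=="white" and len(k)>60:
            print(cv2.fitEllipse(cv2.convexHull(k)))
E
```

```text
yel 45 383.0888888888889 232.35555555555555 ((383.02996826171875, 232.20997619628906), (8.34386157989502, 5.091169834136963), 81.8698959350586)
yel 68 399.52941176470586 208.94117647058823 ((399.5487976074219, 208.93902587890625), (15.148855209350586, 4.216691493988037), 38.65980911254883)
yel 59 391.45762711864404 188.08474576271186 ((391.44793701171875, 188.06625366210938), (26.397825241088867, 2.1342926025390625), 38.1572265625)
yel 62 364.741935483871 181.3548387096774 ((364.41802978515625, 181.09835815429688), (15.108353614807129, 4.225216865539551), 39.80556869506836)
yel 24 371.4166666666667 164.20833333333334 ((371.6346435546875, 164.17306518554688), (5.295135974884033, 4.3145551681518555), 78.69007110595703)
blue 2534 381.56906077348066 195.53235990528808 ((381.5000305175781, 195.50001525878906), (59.396968841552734, 57.982757568359375), 45.0)
white 1660 365.86265060240964 208.97831325301206 ((372.83349609375, 204.88204956054688), (79.29036712646484, 63.24188232421875), 35.311214447021484)
((376.676513671875, 199.5206298828125), (76.55101776123047, 79.09330749511719), 122.91700744628906)
white 165 395.6121212121212 170.46060606060607 ((395.8730163574219, 171.52020263671875), (48.234092712402344, 9.482330322265625), 32.15229415893555)
((393.5024108886719, 174.16622924804688), (16.03782081604004, 45.15779495239258), 123.59469604492188)
```

View pics/crop0.png

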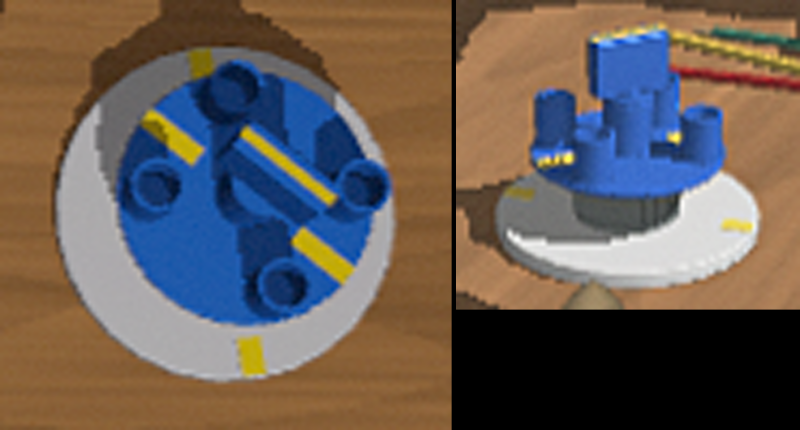

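The crop confirms it: a blue caddy sits raised on a white base. The rim marks run roughly vertical in the picture and the bar lies diagonally. Next I compute the positions and angles.

Run:
```python
import pickle,cv2,numpy as np
from h import *
d=pickle.load(open("c0.pkl","rb"));c=d["top"]
an=lambda a,b:np.degrees(np.arctan2(b[1]-a[1],b[0]-a[0]))
m1=ray(c,383.03,232.2,.012);m2=ray(c,371.5,164.0,.012);print("marks",m1,m2,(m1+m2)/2,an(m1,m2),np.linalg.norm(m1-m2))
e=ray(c,376.7,199.5,.012);print("base ell",e)
a=np.radians(38.16);u=np.array([np.cos(a),np.sin(a)])*13.2;p=np.array([391.45,188.07])
b1=ray(c,*(p+u),.134);b2=ray(c,*(p-u),.134);print("bar",b1,b2,(b1+b2)/2,an(b1,b2),np.linalg.norm(b1-b2))
for z in(.055,.06):
    s1=ray(c,399.5,208.9,z);s2=ray(c,364.6,181.2,z);print("stripes",(s1+s2)/2,an(s1,s2))
# side check
c2=d["side"];hsv=cv2.cvtColor(c2["image"],cv2.COLOR_BGR2HSV)
m=cv2.inRange(hsv,(20,120,100),(35,255,255));
n,l,st,ce=cv2.connectedComponentsWithStats(m[140:212,250:325])
print([(st[i,4],ce[i]+[250,140]) for i in range(1,n)])
print("side pred bar",proj(c2,(b1+b2)/2),proj(c2,m1),proj(c2,m2))
# green bar
```

```text
marks [ 0.40910567 -0.17458156  0.012     ] [ 0.5570145  -0.15127107  0.012     ] [ 0.48306008 -0.16292632  0.012     ] 8.956171790319381 0.14973443518091992
base ell [ 0.47926877 -0.16179338  0.012     ]
bar [ 0.466184  -0.1821477  0.134    ] [ 0.49660955 -0.14340537  0.134     ] [ 0.48139678 -0.16277654  0.134     ] 51.85636152389072 0.04926136355694403
stripes [ 0.48170682 -0.1632498   0.055     ] 51.67354871725928
stripes [ 0.4808257  -0.16208252  0.06      ] 51.67354871725929
[(np.int32(4), array([287.5, 147. ])), (np.int32(3), array([291.66666667, 146.33333333])), (np.int32(1), array([297., 146.])), (np.int32(76), array([311.78947368, 150.98684211])), (np.int32(1), array([282., 149.])), (np.int32(3), array([300.66666667, 171.66666667])), (np.int32(12), array([272.66666667, 177.08333333])), (np.int32(12), array([264.5       , 184.33333333])), (np.int32(10), array([314.9, 191.9]))]
side pred bar [289.33732674 147.48594698] [314.6219592  192.28292512] [263.09765253 184.44840941]
```

Measured values:
- The centre is about (0.481, -0.163).
- The bar is at 51.8° and the keyway at about 9°, so the caddy needs a turn of about -43°.
- The jaw axis has to go from 110° to 141.8° for the grasp.

I approach above the caddy first.

Request:
servo_tool:
  slide:
    - [0.371,0.589,0]
    - [0.371,0.589,0]
    - [0.371,0.589,0]
    - [0.371,0.589,0]
    - [0.371,0.589,0]
    - [0.371,0.589,0]
    - [0.371,0.589,0]
    - [0.371,0.589,0]
    - [0.371,0.589,0]
    - [0.371,0.589,0]
    - [0.371,0.589,0]
    - [0.371,0.589,0]
  twist:
    - [0,0,0.442]
    - [0,0,0.442]
    - [0,0,0.442]
    - [0,0,0.442]
    - [0,0,0.442]
    - [0,0,0.442]
    - [0,0,0.442]
    - [0,0,0.442]
    - [0,0,0.442]
    - [0,0,0.442]
    - [0,0,0.442]
    - [0,0,0.442]
  gripper: [0,0,0,0,0,0,0,0,0,0,0,0]

```text
time_s: 1.6
tcp_pos: [0.4816, -0.1617, 0.2222]
ee_rot: [[-0.616, -0.788, -0.001], [-0.788, 0.616, 0.0], [0.0, 0.001, -1.0]]
wrist_force: [-0.1, -0.2, -0.1]
gripper_width: 0.999
```

Request:
servo_tool:
  slide:
    - [0,0,0]
    - [0,0,0]
  twist:
    - [0,0,0]
    - [0,0,0]
  gripper: [0,0]

```text
time_s: 1.85
tcp_pos: [0.4809, -0.163, 0.2221]
ee_rot: [[-0.617, -0.787, -0.001], [-0.787, 0.617, 0.0], [0.001, 0.001, -1.0]]
wrist_force: [0.2, -0.4, 0.2]
gripper_width: 1.001
```

```bash
cat > st.py <<'E'
from station import r
import numpy as np
s=r.sense();R=s["ee_rot"]
print(s["time_s"],s["tcp_pos"].round(4),"yaw y",np.degrees(np.arctan2(R[1,1],R[0,1])).round(2),R[:,2].round(4),s["wrist_force"].round(2),s["moment"].round(2),s["gripper_width"],s["joints"].round(1))
E
python3 st.py
```

```text
1.85 [ 0.4809 -0.163   0.2221] yaw y 141.87 [-1.2e-03  1.0e-04 -1.0e+00] [ 0.21 -0.4   0.21] [-0.02  0.01  0.03] 1.0008359004953942 [ -0.4  10.6 -15.7  -0.  -63.7 -37.7]
```

Now descend to a TCP height of 0.100 and close.

Request:
servo_tool:
  slide:
    - [0,0,-0.25]
    - [0,0,-0.25]
    - [0,0,-0.25]
    - [0,0,-0.25]
    - [0,0,-0.25]
    - [0,0,-0.25]
    - [0,0,-0.25]
    - [0,0,-0.15]
    - [0,0,-0.13]
    - [0,0,0]
  twist:
    - [0,0,0]
    - [0,0,0]
    - [0,0,0]
    - [0,0,0]
    - [0,0,0]
    - [0,0,0]
    - [0,0,0]
    - [0,0,0]
    - [0,0,0]
    - [0,0,0]
  gripper: [0,0,0,0,0,0,0,0,0,0]

```text
time_s: 3.1
tcp_pos: [0.4811, -0.163, 0.1003]
ee_rot: [[-0.617, -0.787, -0.001], [-0.787, 0.617, 0.0], [0.001, 0.001, -1.0]]
wrist_force: [0.6, -0.0, 0.1]
gripper_width: 1.005
```

Request:
servo_tool:
  slide:
    - [0,0,0]
    - [0,0,0]
    - [0,0,0]
    - [0,0,0]
    - [0,0,0]
    - [0,0,0]
    - [0,0,0]
    - [0,0,0]
  twist:
    - [0,0,0]
    - [0,0,0]
    - [0,0,0]
    - [0,0,0]
    - [0,0,0]
    - [0,0,0]
    - [0,0,0]
    - [0,0,0]
  gripper: [0.3,0.6,0.7,0.8,1,1,1,1]

```text
time_s: 4.1
tcp_pos: [0.4816, -0.1631, 0.1008]
ee_rot: [[-0.617, -0.787, 0.001], [-0.787, 0.617, -0.0], [-0.0, -0.001, -1.0]]
wrist_force: [-0.3, -1.1, -0.6]
gripper_width: 0.181
```

```bash
python3 st.py
python3 - <<'E'
from station import r
import cv2
for n in("top","side"): cv2.imwrite(f"pics/{n}1.png",r.capture(n)["image"])
a=cv2.imread("pics/side1.png")[90:220,210:350];b=cv2.imread("pics/top1.png")[120:250,310:450]
import numpy as np
cv2.imwrite("pics/g1.png",cv2.resize(np.hstack([a,b]),None,fx=2.8,fy=2.8))
E
```

```text
4.1 [ 0.4816 -0.1631  0.1008] yaw y 141.87 [ 6.e-04 -1.e-04 -1.e+00] [-0.3  -1.14 -0.56] [-0.38  0.13  0.02] 0.1811458989412649 [ -0.4  18.2 -25.3   0.  -46.5 -37.7]
```

View pics/g1.png

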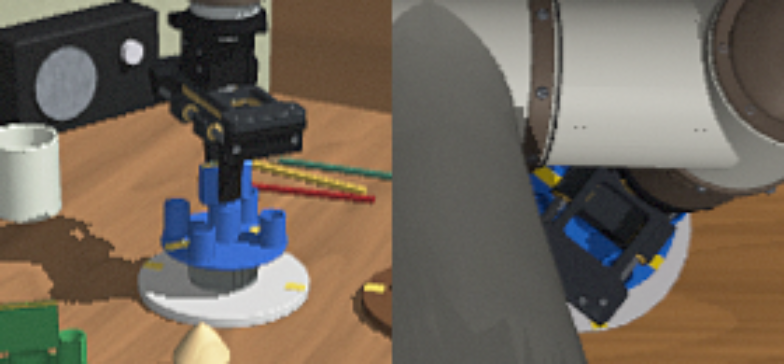

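The side crop shows the fingers on the bar, and the opening of 15.8 mm agrees. Wrist forces are small. Now turn -43°.

Request:
servo_tool:
  slide:
    - [0,0,0]
    - [0,0,0]
    - [0,0,0]
    - [0,0,0]
    - [0,0,0]
    - [0,0,0]
    - [0,0,0]
    - [0,0,0]
    - [0,0,0]
    - [0,0,0]
    - [0,0,0]
    - [0,0,0]
  twist:
    - [0,0,-0.4]
    - [0,0,-0.7]
    - [0,0,-0.7]
    - [0,0,-0.7]
    - [0,0,-0.7]
    - [0,0,-0.7]
    - [0,0,-0.7]
    - [0,0,-0.7]
    - [0,0,-0.7]
    - [0,0,-0.7]
    - [0,0,-0.46]
    - [0,0,0]
  gripper: [1,1,1,1,1,1,1,1,1,1,1,1]

```text
time_s: 5.7
tcp_pos: [0.4825, -0.1635, 0.1009]
ee_rot: [[-0.988, -0.156, 0.003], [-0.156, 0.988, -0.001], [-0.002, -0.001, -1.0]]
wrist_force: [3.7, -3.9, -3.3]
gripper_width: 0.18
```

```bash
python3 st.py
python3 - <<'E'
from station import r
import cv2
for n in("top","side"): cv2.imwrite(f"pics/{n}2.png",r.capture(n)["image"])
a=cv2.imread("pics/side2.png")[90:220,210:350];b=cv2.imread("pics/top2.png")[120:250,310:450]
import numpy as np
cv2.imwrite("pics/g2.png",cv2.resize(np.hstack([a,b]),None,fx=2.8,fy=2.8))
E
```

```text
5.7 [ 0.4825 -0.1635  0.1009] yaw y 98.96 [ 2.6e-03 -8.0e-04 -1.0e+00] [ 3.72 -3.86 -3.27] [-1.11 -1.02  0.01] 0.18005920466070943 [ -0.4  18.2 -25.2   0.1 -46.4 -80.7]
```

View pics/g2.png

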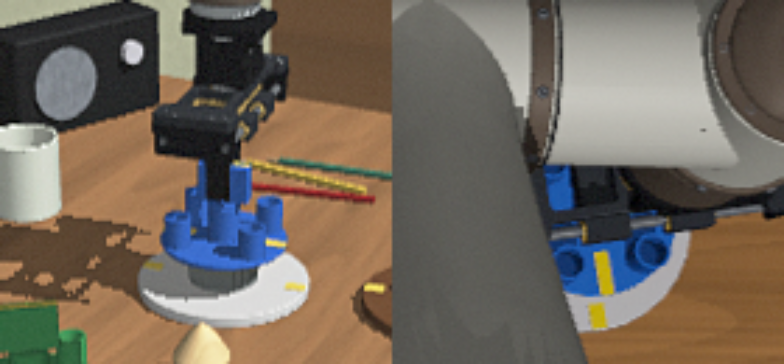

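The stripe in the top crop now lines up with the rim mark, and the caddy is still high because the grip is holding it up. I open so that it drops.

Request:
servo_tool:
  slide:
    - [0,0,0]
    - [0,0,0]
    - [0,0,0]
    - [0,0,0]
    - [0,0,0]
    - [0,0,0]
  twist:
    - [0,0,0]
    - [0,0,0]
    - [0,0,0]
    - [0,0,0]
    - [0,0,0]
    - [0,0,0]
  gripper: [0.6,0.4,0.3,0.3,0.3,0.3]

```text
time_s: 6.55
tcp_pos: [0.4813, -0.163, 0.1007]
ee_rot: [[-0.988, -0.155, -0.0], [-0.155, 0.988, 0.0], [0.0, 0.0, -1.0]]
wrist_force: [-0.9, 0.6, -1.1]
gripper_width: 0.683
```

```bash
python3 st.py
python3 - <<'E'
from station import r
import cv2
for n in("top","side"): cv2.imwrite(f"pics/{n}3.png",r.capture(n)["image"])
a=cv2.imread("pics/side3.png")[90:220,210:350];b=cv2.imread("pics/top3.png")[120:250,310:450]
import numpy as np
cv2.imwrite("pics/g3.png",cv2.resize(np.hstack([a,b]),None,fx=2.8,fy=2.8))
E
```

```text
6.55 [ 0.4813 -0.163   0.1007] yaw y 98.9 [-1.e-04  0.e+00 -1.e+00] [-0.87  0.64 -1.15] [-0.01 -0.03  0.01] 0.6833208376455254 [ -0.4  18.2 -25.3  -0.  -46.6 -80.7]
```

View pics/g3.png

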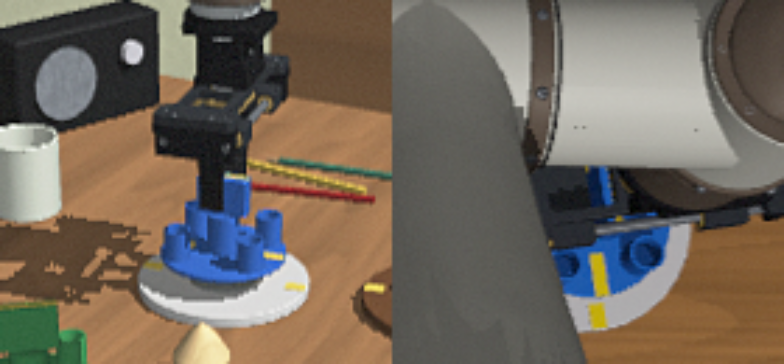

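It has dropped visibly: the disc is close to the base and the post is almost hidden. I open fully, retreat straight up and back toward the start, then measure.

Request:
servo_tool:
  slide:
    - [0,0,0]
    - [0,0,0.2]
    - [0,0,0.3]
    - [0,0,0.5]
    - [0,0,0.5]
    - [0,0,0.5]
    - [0,0,0.5]
    - [0,-0.5,0]
    - [0,-0.7,0]
    - [0,-0.7,0]
    - [0,-0.7,0]
    - [0,-0.7,0]
  twist:
    - [0,0,0]
    - [0,0,0]
    - [0,0,0]
    - [0,0,0]
    - [0,0,0]
    - [0,0,0]
    - [0,0,0]
    - [0,0,0]
    - [0,0,0]
    - [0,0,0]
    - [0,0,0]
    - [0,0,0]
  gripper: [0.2,0.2,0.2,0.2,0,0,0,0,0,0,0,0]

```text
time_s: 8.15
tcp_pos: [0.4812, -0.3624, 0.2518]
ee_rot: [[-0.988, -0.155, 0.001], [-0.155, 0.988, -0.001], [-0.001, -0.001, -1.0]]
wrist_force: [0.3, -0.0, -0.2]
gripper_width: 1.0
```

Request:
servo_tool:
  slide:
    - [-0.4,-0.6,0]
    - [-0.4,-0.6,0]
    - [-0.4,-0.6,0]
    - [-0.4,-0.5,0]
    - [0,0,0]
  twist:
    - [0,0,0]
    - [0,0,0]
    - [0,0,0]
    - [0,0,0]
    - [0,0,0]
  gripper: [0,0,0,0,0]

```text
time_s: 8.78
tcp_pos: [0.3835, -0.5008, 0.2513]
ee_rot: [[-0.989, -0.151, 0.0], [-0.151, 0.989, -0.0], [0.0, -0.0, -1.0]]
wrist_force: [0.4, -0.2, -0.3]
gripper_width: 1.0
```

```bash
python3 st.py
python3 - <<'E'
from station import r
import cv2,numpy as np,pickle
from h import *
d={n:r.capture(n) for n in("top","side")};pickle.dump(d,open("c4.pkl","wb"))
a=d["side"]["image"][110:250,180:330];b=d["top"]["image"][110:250,190:440]
cv2.imwrite("pics/g4.png",cv2.resize(np.hstack([a,b]),None,fx=2,fy=2,interpolation=cv2.INTER_CUBIC))
cv2.imwrite("pics/top4.png",d["top"]["image"])
an=lambda a,b:np.degrees(np.arctan2(b[1]-a[1],b[0]-a[0]))
for nm,c,(y0,y1,x0,x1) in(("top",d["top"],(150,250,330,430)),("side",d["side"],(130,212,250,330))):
    m=cv2.inRange(cv2.cvtColor(c["image"],cv2.COLOR_BGR2HSV),(20,110,100),(35,255,255))[y0:y1,x0:x1]
    n,l,st,ce=cv2.connectedComponentsWithStats(m)
    for i in range(1,n):
        if st[i,4]>=5:
            print(nm,st[i,4],(ce[i]+[x0,y0]).round(1),cv2.minAreaRect(np.argwhere(l==i)[:,::-1].astype(np.float32))[1:])
for h in(.120,.134): print(h,proj(d["side"],[.4813,-.163,h]),proj(d["top"],[.4813,-.163,h]))
p=pickle.load(open("c0.pkl","rb"))
for n,s in(("top",np.s_[140:230,185:280]),("side",np.s_[185:270,180:262])):
    g=cv2.absdiff(p[n]["image"][s],d[n]["image"][s]);print("green diff",n,g.mean(),(g.max(2)>40).sum())
E
```

```text
8.775 [ 0.3835 -0.5008  0.2513] yaw y 98.69 [ 0.e+00 -4.e-04 -1.e+00] [ 0.38 -0.23 -0.27] [ 0.03 -0.01 -0.04] 0.9995730553655606 [-37.9  21.6   4.    0.  -72.3 -43.4]
top 98 [374.5 171. ] ((21.93051528930664, 6.527620792388916), 66.37062072753906)
top 53 [389.1 189.3] ((25.658344268798828, 1.970423698425293), 80.13418579101562)
top 65 [383.5 217.9] ((15.132086753845215, 4.101219177246094), 81.8698959350586)
top 48 [383.1 232.2] ((8.38434886932373, 5.260767459869385), 80.53767395019531)
side 99 [313.3 151.4] ((32.25723648071289, 3.152963161468506), 14.03624439239502)
side 5 [287. 151.] ((4.0, 0.0), 180.0)
side 9 [307.7 181.1] ((5.295135974884033, 1.17669677734375), 11.309932708740234)
side 13 [264.2 184.3] ((6.079599857330322, 1.765045166015625), 11.309932708740234)
side 13 [314.8 191.8] ((6.063390731811523, 1.697749376296997), 14.03624439239502)
0.12 [289.3641631  152.33841473] [389.70592357 189.45475332]
0.134 [289.40779862 147.46365003] [391.54755273 188.10596144]
green diff top 10.386627680311891 1486
green diff side 12.464992826398852 1173
```

View pics/g4.png

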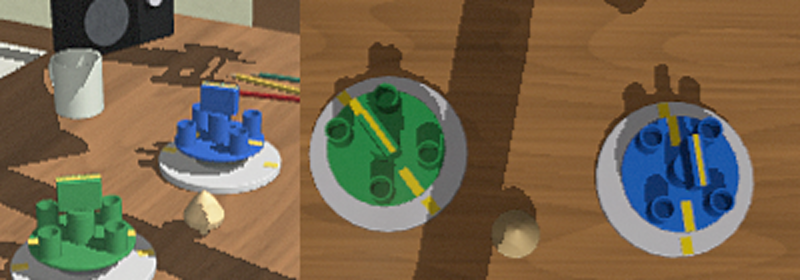

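View pics/top4.png

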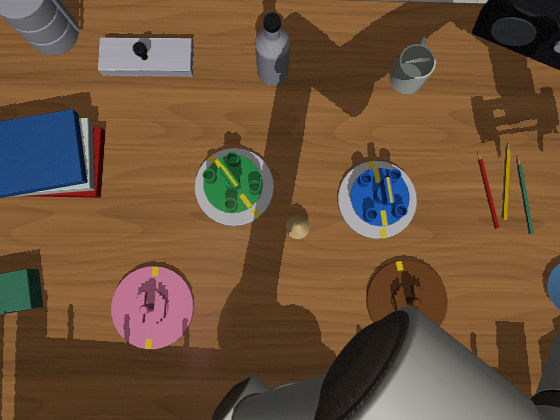

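The blue caddy is fully down: its bar line is at (389.1,189.3) in the top view, against (389.7,189.5) predicted for seated and (391.5,188.1) for high. The large green image difference looks like moving arm shadows, so I check the green caddy's yellow marks before handing in.

Run:
```python
import pickle,cv2,numpy as np
for f in("c0.pkl","c4.pkl"):
    d=pickle.load(open(f,"rb"))
    for nm,(y0,y1,x0,x1) in(("top",(150,222,195,275)),("side",(185,262,180,262))):
        m=cv2.inRange(cv2.cvtColor(d[nm]["image"],cv2.COLOR_BGR2HSV),(20,110,100),(35,255,255))[y0:y1,x0:x1]
        n,l,st,ce=cv2.connectedComponentsWithStats(m)
        print(f,nm,[(int(st[i,4]),(ce[i]+[x0,y0]).round(1).tolist()) for i in range(1,n) if st[i,4]>8])
from station import r
print(r.finish_job())
```

```text
c0.pkl top [(139, [221.9, 168.1]), (74, [245.4, 200.5]), (46, [255.0, 212.2])]
c0.pkl side [(42, [218.7, 198.3]), (12, [245.5, 226.0]), (15, [195.9, 230.2]), (18, [252.1, 235.8]), (23, [189.4, 243.0])]
c4.pkl top [(138, [221.8, 168.0]), (74, [245.4, 200.5]), (47, [255.1, 212.2])]
c4.pkl side [(49, [218.3, 198.2]), (12, [245.5, 226.0]), (14, [196.1, 230.1]), (20, [252.4, 235.8]), (22, [189.2, 242.9])]
the job is handed in; nothing more can be done
None
```

The blue caddy now sits fully down in its keyway, and the job is handed in at about 9 s. I gripped it by its bar, turned it about -43°, opened the jaws so it dropped by itself, then moved the arm clear.

- **Seating:** in the top view the bar line lies at the height of a seated caddy, within about 0.6 pixel. The stripes line up with the rim marks.
- **Green caddy:** its yellow marks moved by less than 0.5 pixel. A raw before/after image difference there was large, which I put down to the arm's moving shadow.
- **Forces:** every wrist force reading was about 6 N or less, at the ends of the moves.

No other check failed or disagreed.

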